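# Turn the tablet over onto its charger

### The job

Take the stapler off the white charging block and put it down in the white tray. Then turn the face-down tablet over, gently and without letting it fall: lift its overhanging edge so that it stands up on its opposite edge against the side of the charging block, carry on over the top of the block and lower it flat onto the block, screen up, centred on the block to within about 25 mm and square with it. Leave the other things on the desk where they are.

Things in the scene. Friction and masses are not known exactly. Their poses are not given: they have to be found in the camera images.
- charger_top (a point): Centre of the top face of the fixed white charging block with a bare metal top plate (170 mm along x, 90 mm along y, top 58 mm above the desk). Its x axis runs along the block's long side; +y points from the envelope stack to the block, the direction in which the tablet is turned over. Beyond the block's +y side the desk is free.
- charger_wall (a point): Middle of the foot of the charging block's exposed side wall, 45 mm to -y of charger_top (same axes), 40 mm above the desk; the wall rises 18 mm from here to the block's top edge. A fixed flat stack of brown envelopes (160 mm along x, 105 mm along y, top 40 mm above the desk) lies to -y, touching the wall. The desk beyond the stack is free.
- tablet_center (a point): Centre of the loose rigid grey tablet: slab 190 mm along x, 140 along y, 14 thick, 0.3 to 0.65 kg. z leaves its back (two dark strips): up at the start, down at the end; black screen on the -z face. Starts screen down on the envelopes, axes within 0.07 rad of the block's, +y edge 2 to 28 mm from the wall, -y edge overhanging the stack by 38 to 63 mm: fingertips fit under it.
- stapler_center (a point): Centre (half-way up) of the loose black desk stapler, 130 mm long along its x, 34 mm wide at its foot and 30 mm above that, 48 mm high (its centre 25 mm above its underside), 0.15 to 0.3 kg. At the start it stands on the charging block.
- tray: Fixed open white plastic tray, 220 mm along x, 140 mm along y, walls 35 mm high and 5 mm thick, inner floor 5 mm above the desk; origin at the centre of its underside.
- bottle: Bystander: clear water bottle with red cap, 64 mm diameter, 200 mm high, origin at the centre of its underside. Leave alone.
- flask: Bystander: white flask, 68 mm diameter, 190 mm high, origin at the centre of its underside. Leave alone.
- mug: Bystander: white mug, 80 mm diameter, 90 mm high, handle at +y, origin at the centre of its underside. Leave alone.
- mouse: Bystander: black computer mouse, 105 mm by 62 mm, 31 mm high, origin at the centre of its underside. Leave alone.
- dispenser: Bystander: blue tape dispenser, 130 mm by 50 mm, 75 mm high, origin at the centre of its underside. Leave alone.

How it is judged:
On the way, in this order (a step that is already met when the one before it is completed fails the run):
1. the stapler lies released in the tray (x of stapler_center in the frame of tray between -0.11 and 0.11 m and y of stapler_center in the frame of tray between -0.07 and 0.07 m and height (world z) of stapler_center below 0.06 m and contact force between stapler and the fingers below 0.1 N and linear speed of stapler below 0.05 m/s), for 0.2 s.
2. the tablet stands up on edge (65 to 115 degrees) at the charging block's wall: its centre is within 60 mm of the wall line and 70 to 150 mm above the desk (angle between tablet_center's own z axis and vertical between 1.13 and 2.01 rad and y of tablet_center in the frame of charger_wall between -0.06 and 0.06 m and height (world z) of tablet_center between 0.07 and 0.15 m), for 0.1 s.
At the end, for the whole second after the job is handed in: The tablet lies at rest flat (within 4 degrees), screen up, on top of the charging block, its centre within 30 mm of the block's centre along each of the block's sides and turned less than 11 degrees from it; the stapler lies at rest in the tray (angle between tablet_center's own z axis and vertical above 3.07 rad and x of tablet_center in the frame of charger_top between -0.03 and 0.03 m and y of tablet_center in the frame of charger_top between -0.03 and 0.03 m and height (world z) of tablet_center between 0.06 and 0.07 m and angle between the x axis of tablet_center and the x axis of charger_top, either way round below 0.2 rad and linear speed of each of tablet, stapler below 0.02 m/s and x of stapler_center in the frame of tray between -0.11 and 0.11 m and y of stapler_center in the frame of tray between -0.07 and 0.07 m and height (world z) of stapler_center below 0.06 m); the robot touches nothing.
It fails at once if the tablet falls, is dropped or thrown (its middle moves faster than 0.5 m/s) (linear speed of tablet above 0.5 m/s).
It fails at once if another thing on the desk (bottle, flask, mug, mouse, tape dispenser) is moved by more than 30 mm (distance of any of bottle, flask, mug, mouse, dispenser from where it was at the start of the episode above 0.03 m).
It also fails if it takes over 58 s, if anything falls off the work surface, if the arm or the gripper's body presses on something with over 40 N, if the wrist force passes 120 N, or if a joint passes its speed limit or range.

### The arm

A 6-joint arm with a two-finger parallel gripper is mounted at the origin on the work surface. World frame = base frame: x ahead of the robot, y to its left, z up, the work surface at z = 0. Lengths are in m, angles in rad, forces in N, time in s.
With the tool pointing down it reaches from about 0.3 to 0.875 m from the base axis. Payload 6.4 kg.
Tool frame: the origin (TCP) lies midway between the tips of the shut fingers; the grasp point (between the pads) lies 19 mm behind it; z points along the fingers, y is the line along which they close (so a half turn about z gives the same grasp; the last joint's range is limited). The gripper opens to 85 mm and grips with 20 to 120 N. Pads are 22 mm wide; open, the fingers measure 114 mm over their backs; the gripper's body (76 mm by 85 mm) begins 54 mm behind the grasp point. The pads swing forward as they close: fully open they stand 13 mm farther back than shut.
Start: joints at [-1.359, 0.181, 1.607, -0, 1.354, -0.206], TCP at [0.233, -0.526, 0.231] pointing down, gripper open.
Joint ranges: [-2.99, 2.99], [-0.89, 2.07], [0.3, 2.58], [-1.14, 4.28], [0, 2.63], [-3.12, 3.12]. Speed limits (rad/s): [2.57, 2.57, 3.01, 3.14, 3.14, 3.14].

### API

Orientations are given as a unit quaternion [w, x, y, z].
In Python, from bench import ctrl gives the robot as it stands. The module is installed in compiled form; this text tells all that it offers.
- The arm moves only by the tool move_arm, never from a script. Its argument "plan" is one flat list of numbers, 6 for each row, row after row: the shift along the world's x, y, z in units of 50 mm (1.0 is 50 mm), then the turn, a rotation vector about the world's x, y, z in rad. A call has 1 to 10 rows; each row is the pose to reach, as a shift and turn from the pose commanded when the call began; what a row does not reach only later rows make up. A row lasts 1/8 s, in which the tool goes at most 62.5 mm and 10.7 degrees, less where a joint would pass 70% of its speed; a pose out of reach is approached as far as the arm can. A call with a gripper value outside its range is refused whole. "grip" is the finger opening in mm, from 0 to 85.4, set as the call begins (left out, the last holds). The fingers move at their own pace and stop on an object; the grip force is fixed at half the most. Time passes only in rows, so rows that repeat a pose let the fingers close. It gives the time, the measured TCP pose, the force, the opening and the grip force at its end, in the units of the state.
- ctrl.get_obs(): the state, without advancing time (a new reading comes with each control period).
- ctrl.camera(name): name is "scene" or "top" or "wrist"; returns a dict with "pixels" (480x640x3 uint8, red, green, blue), "fx", "fy", "cx", "cy" (pixels), "origin" and "attitude" of the camera in the world. Camera axes: x right, y down, z forward; pixel columns grow to the right and rows downward; lengths in m; the calibration is good to about 2 mm. A picture is of the moment at which its call begins. There is no depth.
- ctrl.hand_in(): hands the job in; it is judged then, once.
The state is a dict: "time_s": time; "q": joint angles; "dq": joint speeds; "joint_efforts": joint torques, N m; "eef_pos": TCP position; "eef_rot": TCP orientation; "wrist_force": force on the tool from outside, world axes, zero at the start; "torque": the same for the moment, N m; "opening": opening from 0.0 (shut) to 1.0 (fully open); "grasp_force": force on a finger pad.
Only numpy, scipy, OpenCV 4.12 (cv2) and the standard library are available. Lean on these libraries where they do the work, as an engineer would, in place of code of your own. Each camera call takes 0.05 s, during which the arm holds its last target. There are 200 camera calls.

## Working session

There is one attempt and no reset: what is moved stays moved. The work goes in short steps, Python scripts to look and compute and a tool call to move; the robot and the scene stay as the last step left them, time stands still between calls to the robot, and variables do not carry over. Pictures are saved under pics/ and viewed, at most 12 in all, crops included, and the job is handed in when it is done.

Besides the shell and the picture viewer there is one more tool, called after ">>>" as name(argument=value, ...) on one line, values as JSON. move_arm: Moves the arm, as the interface text tells. Its arguments: {"type":"object","properties":{"plan":{"type":"array"},"grip":{"type":"number"}},"required":["plan"]}

```bash
mkdir -p pics; python3 - <<'E'
from bench import ctrl
import cv2,pickle
for n in("scene","top"):
    c=ctrl.camera(n); pickle.dump(c,open(n+".pkl","wb"))
    cv2.imwrite(f"pics/{n}0.png",c["pixels"][...,::-1]); print(n,c["fx"],c["fy"],c["cx"],c["cy"],c["origin"],c["attitude"])
print(ctrl.get_obs())
E
```

```text
scene 619.8477847309342 619.8477847309342 316.72264552331256 239.79358896636106 [1.26807744 0.47394024 1.1001157 ] [-0.16038567  0.44409492  0.82652805 -0.30644334]
top 445.29312937040504 445.29312937040504 322.6415587223405 238.75191219513795 [0.49796851 0.01408637 1.12215753] [ 0.02141565 -0.70563938  0.70801976 -0.01795681]
{'time_s': 0.1, 'q': array([-1.35933873e+00,  1.81482117e-01,  1.60787407e+00, -3.70795178e-05,
        1.35378929e+00, -2.06343310e-01]), 'dq': array([ 0.00141152, -0.0011486 , -0.00127097, -0.00065544, -0.00090663,
       -0.00061071]), 'joint_efforts': array([ 3.52766856e-04, -4.45874763e+01, -3.52238131e+01, -3.67036691e-04,
        4.14589798e-03, -2.04556994e-05]), 'eef_pos': array([ 0.23318676, -0.52506933,  0.230482  ]), 'eef_rot': array([-7.76364582e-04,  9.78258409e-01,  2.07388239e-01, -2.00871658e-05]), 'wrist_force': array([-0.10334748, -0.67049866, -0.32460371]), 'torque': array([ 0.02477855, -0.02810857, -0.01426013]), 'grasp_force': 0.0, 'opening': 1.001375371149278}
```

View pics/top0.png

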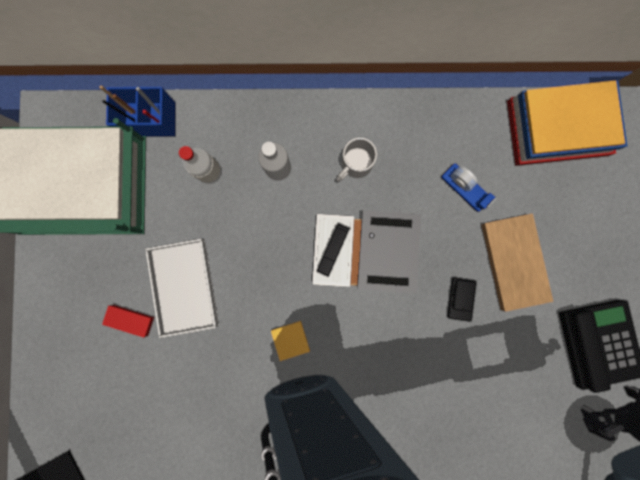

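View pics/scene0.png

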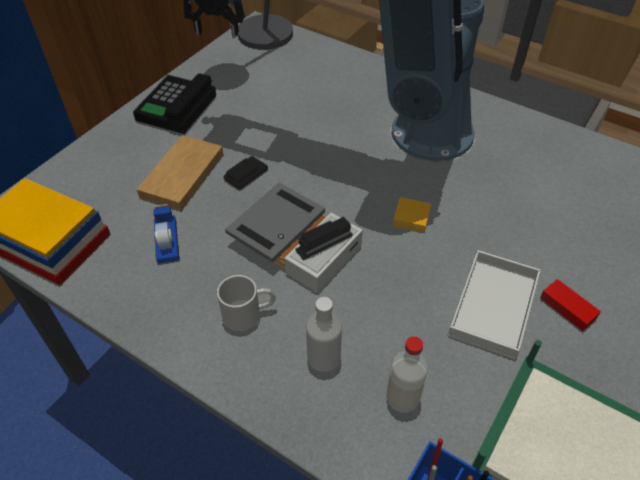

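Top view (up = +x, left = +y): stapler on the block at (334,250), tablet at (390,250), envelope strip at (357,250), tray at (182,288). The bottle, flask and mug are at the top. I'll enlarge both to get corners.

```bash
python3 - <<'E'
import pickle,cv2,numpy as np
t=pickle.load(open("top.pkl","rb"))["pixels"][...,::-1]; s=pickle.load(open("scene.pkl","rb"))["pixels"][...,::-1]
a=cv2.resize(t[205:295,300:430],None,fx=6,fy=6,interpolation=cv2.INTER_CUBIC)
cv2.imwrite("pics/tc.png",a)
b=cv2.resize(s[180:292,222:372],None,fx=5,fy=5,interpolation=cv2.INTER_CUBIC)
cv2.imwrite("pics/sc.png",b)
E
```

```text
(no output)
```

View pics/tc.png

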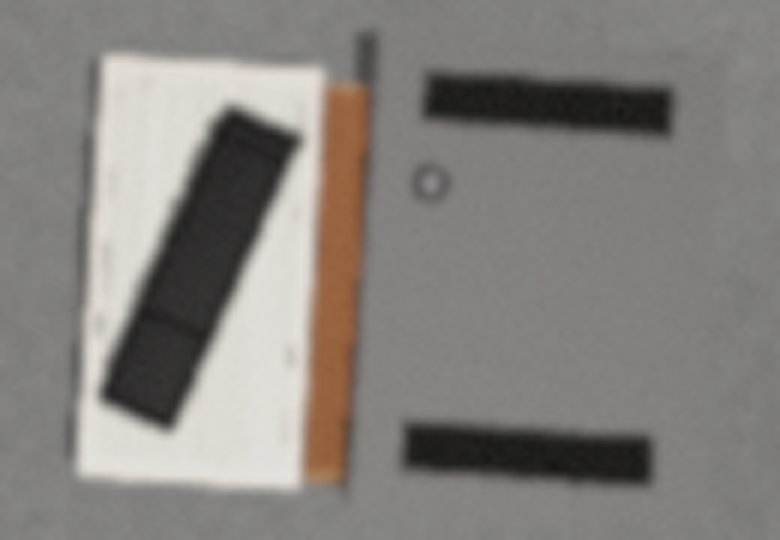

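View pics/sc.png

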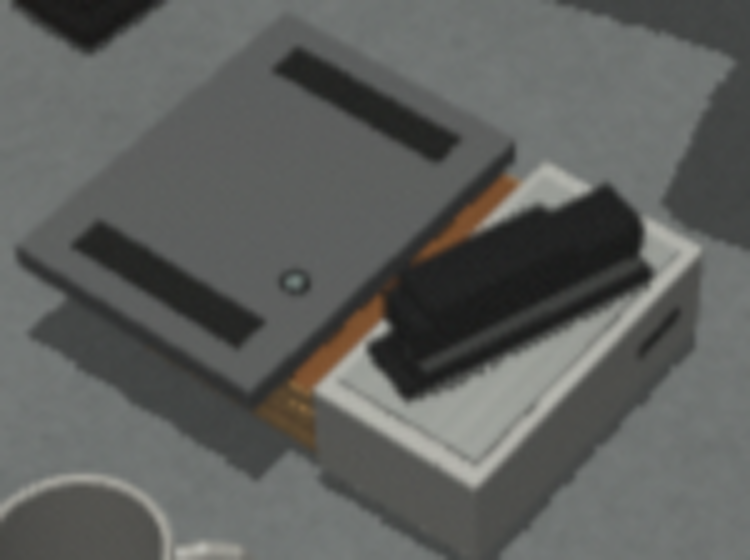

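```bash
cat >h.py <<'E'
import numpy as np
from scipy.spatial.transform import Rotation as R
def rot(q): return R.from_quat([q[1],q[2],q[3],q[0]])
def pix2w(c,uv,z):
    uv=np.atleast_2d(uv).astype(float)
    d=np.c_[(uv[:,0]-c["cx"])/c["fx"],(uv[:,1]-c["cy"])/c["fy"],np.ones(len(uv))]
    d=rot(c["attitude"]).apply(d); o=np.array(c["origin"])
    return o+d*((z-o[2])/d[:,2])[:,None]
def w2pix(c,p):
    v=rot(c["attitude"]).inv().apply(np.atleast_2d(p)-c["origin"]); return np.c_[c["cx"]+c["fx"]*v[:,0]/v[:,2],c["cy"]+c["fy"]*v[:,1]/v[:,2]]
E
python3 - <<'E'
import pickle,numpy as np
from h import *
np.set_printoptions(precision=4,suppress=True)
T=pickle.load(open("top.pkl","rb"));S=pickle.load(open("scene.pkl","rb"))
tc=lambda a:(np.array(a)+.5)/6-.5+[300,205]
sc=lambda a:(np.array(a)+.5)/5-.5+[222,180]
def rep(n,c,uv,z):
    p=pix2w(c,uv,z)[:,:2]; e=np.roll(p,-1,0)-p
    print(n,"ctr",p.mean(0),"sides",np.hypot(*e.T),"ang",np.degrees(np.arctan2(e[:,1],e[:,0])),"\n",p.tolist())
rep("block",T,tc([(102,55),(325,68),(302,488),(78,475)]),.058)
rep("blockS",S,sc([(316,388),(547,163),(702,247),(478,487)]),.058)
rep("stapler",T,tc([(230,105),(300,137),(173,430),(103,398)]),.106)
rep("tabS",S,sc([(285,12),(516,143),(250,395),(18,250)]),.054)
rep("str1",T,tc([(427,72),(672,88),(669,135),(424,120)]),.054)
rep("str2",T,tc([(406,422),(652,438),(649,484),(404,468)]),.054)
rep("tray",T,[(146,248),(203,239),(217,326),(160,337)],.035)
rep("trayS",S,[(481,253),(540,266),(516,354),(451,335)],.035)
for n,uv,z in(("bottle",(187,154),.2),("flask",(268,149),.19),("mug",(360,155),.09),("mouse",(462,299),.031),("disp",(468,187),.04)): print(n,pix2w(T,uv,z))
E
```

```text
block ctr [ 0.5311 -0.006 ] sides [0.0894 0.1675 0.089  0.1677] ang [-93.5685 176.4732  86.5204  -3.3974] 
 [[0.6174788159759943, 0.03355095386100151], [0.6119175091332125, -0.055626045713522025], [0.4447054677037064, -0.045320552868122144], [0.45010536768951653, 0.043487005753007735]]
blockS ctr [ 0.5306 -0.0058] sides [0.1667 0.0861 0.1675 0.0883] ang [176.052   86.5793  -3.2155 -93.9371] 
 [[0.6110142607717506, -0.055086565454743386], [0.44468120558495106, -0.043607238420963756], [0.44981963719795526, 0.04235815425212114], [0.6170741071661384, 0.03296177705710607]]
stapler ctr [ 0.5309 -0.005 ] sides [0.0294 0.1215 0.0292 0.1216] ang [-114.8756  156.2829   65.3141  -23.6362] 
 [[0.5927305758372654, -0.016135552022211383], [0.5803843091197561, -0.04276296632413973], [0.4691473931615556, 0.006106266520906491], [0.4813329523305328, 0.03261671477188453]]
tabS ctr [ 0.5277 -0.141 ] sides [0.1411 0.1891 0.1375 0.1904] ang [ 85.2978  -4.3223 -94.1879 176.7738] 
 [[0.42718339003677597, -0.2051338374701384], [0.4387528389317663, -0.06447778872321258], [0.6273588676843627, -0.07873282932814
[... 643 characters left out ...]
 sides [0.1411 0.2143 0.1403 0.2189] ang [ -81.2054 -170.2111  100.6914   10.0006] 
 [[0.5374307952271835, 0.45167476976004434], [0.5590013771592738, 0.3122509734755875], [0.34786559571328973, 0.2758236571587416], [0.32184295776755156, 0.4136583634614753]]
trayS ctr [0.4456 0.3692] sides [0.1272 0.2376 0.1279 0.2313] ang [ 106.6588    9.4976  -76.2367 -170.839 ] 
 [[0.34812564916588384, 0.28929323049784406], [0.3116596794784591, 0.4111587697942959], [0.5460403728854657, 0.45037051719271953], [0.5764751906435348, 0.3261183489531747]]
bottle [[0.7286 0.3027 0.2   ]]
flask [[0.7411 0.1339 0.19  ]]
mug [[ 0.7519 -0.0692  0.09  ]]
mouse [[ 0.4109 -0.3191  0.031 ]]
disp [[ 0.6838 -0.3367  0.04  ]]
```

>>> move_arm(plan=[1.2, 1.2, -0.3, 0, 0, -0.18, 2.4, 2.4, -0.6, 0, 0, -0.36, 3.5, 3.6, -0.8, 0, 0, -0.54, 4.5, 4.8, -0.8, 0, 0, -0.7, 5.3, 6, -0.8, 0, 0, -0.83, 5.9, 7.2, -0.8, 0, 0, -0.83, 5.96, 8.4, -0.8, 0, 0, -0.83, 5.96, 9.6, -0.8, 0, 0, -0.83, 5.96, 10.4, -0.8, 0, 0, -0.83, 5.96, 10.4, -0.8, 0, 0, -0.83], grip=60)

```text
time_s: 1.35
eef_pos: [0.5302, -0.0095, 0.1911]
eef_rot: [-0.0, 0.979, -0.205, -0.0]
wrist_force: [1.8, -1.2, 0.4]
opening: 0.704
grasp_force: 0.0
```

```bash
cat >st.py <<'E'
from bench import ctrl
import json,numpy as np
from h import *
np.set_printoptions(precision=4,suppress=True)
o=ctrl.get_obs()
open("log.jsonl","a").write(json.dumps({k:np.array(o[k]).tolist() for k in("q","eef_pos","eef_rot")})+"\n")
m=rot(o["eef_rot"]).as_matrix()
print(o["time_s"],"p",o["eef_pos"],"q",o["q"],"\nxaxis",m[:,0],"y",m[:,1],"z",m[:,2],"F",o["wrist_force"],"T",o["torque"],"g",o["grasp_force"],o["opening"])
E
python3 st.py
```

```text
1.35 p [ 0.5302 -0.0095  0.1911] q [-0.2419  0.1217  1.7591  0.      1.2611  1.7412] 
xaxis [ 0.9162 -0.4007 -0.0003] y [-0.4007 -0.9162  0.    ] z [-0.0003  0.0001 -1.    ] F [ 1.8069 -1.1544  0.4175] T [-0.0047  0.0057 -0.0038] g 0.0 0.7038396535275505
```

>>> move_arm(plan=[0, 0, -0.8, 0, 0, 0, 0, 0, -1.6, 0, 0, 0, 0, 0, -2.2, 0, 0, 0, 0, 0, -2.5, 0, 0, 0, 0, 0, -2.5, 0, 0, 0])

```text
time_s: 1.98
eef_pos: [0.5296, -0.0115, 0.0655]
eef_rot: [-0.0, 0.979, -0.205, -0.001]
wrist_force: [0.4, 1.2, 0.2]
opening: 0.705
grasp_force: 0.0
```

>>> move_arm(plan=[0, 0, 0, 0, 0, 0, 0, 0, 0, 0, 0, 0, 0, 0, 0, 0, 0, 0, 0, 0, 0, 0, 0, 0, 0, 0, 0, 0, 0, 0], grip=0)

```text
time_s: 2.6
eef_pos: [0.5318, -0.0118, 0.0681]
eef_rot: [-0.0, 0.979, -0.205, 0.002]
wrist_force: [0.2, 1.0, 6.6]
opening: 0.344
grasp_force: 60.2
```

```bash
python3 st.py
```

```text
2.6 p [ 0.5318 -0.0118  0.0681] q [-0.2456  0.2943  1.8365  0.0003  1.0073  1.7373] 
xaxis [ 0.9162 -0.4007  0.0034] y [-0.4007 -0.9162 -0.0008] z [ 0.0035 -0.0006 -1.    ] F [0.153  0.9781 6.6349] T [ 0.1519  0.0094 -0.049 ] g 60.157517194747925 0.3442386866008807
```

>>> move_arm(plan=[0, 0, 1, 0, 0, 0, 0, 0.5, 2, 0, 0, 0.1, -0.3, 1.5, 2, 0, 0, 0.2, -0.6, 2.6, 2, 0, 0, 0.3, -0.9, 3.7, 2, 0, 0, 0.4, -1.2, 4.8, 2, 0, 0, 0.5, -1.5, 5.9, 2, 0, 0, 0.59, -1.8, 6.9, 2, 0, 0, 0.59, -1.8, 7.5, 1.5, 0, 0, 0.59, -1.8, 7.5, 1, 0, 0, 0.59])

```text
time_s: 3.85
eef_pos: [0.4398, 0.3656, 0.1161]
eef_rot: [-0.0, 0.996, 0.09, 0.001]
wrist_force: [0.0, -0.9, -2.8]
opening: 0.344
grasp_force: 60.5
```

```bash
python3 st.py
```

```text
3.85 p [0.4398 0.3656 0.1161] q [0.4861 0.302  1.7095 0.0001 1.1288 1.8758] 
xaxis [0.9837 0.1801 0.0012] y [ 0.1801 -0.9837 -0.0005] z [ 0.0011  0.0007 -1.    ] F [ 0.0364 -0.8898 -2.7564] T [-0.0604 -0.0024  0.0377] g 60.47408580780029 0.3441469085619278
```

>>> move_arm(plan=[0, 0, -0.7, 0, 0, 0, 0, 0, -1.4, 0, 0, 0, 0, 0, -1.8, 0, 0, 0, 0, 0, -1.95, 0, 0, 0, 0, 0, -1.97, 0, 0, 0])

```text
time_s: 4.47
eef_pos: [0.4407, 0.3636, 0.0182]
eef_rot: [-0.0, 0.996, 0.089, 0.0]
wrist_force: [0.2, 0.9, -2.3]
opening: 0.343
grasp_force: 60.4
```

>>> move_arm(plan=[0, 0, 0, 0, 0, 0, 0, 0, 0, 0, 0, 0, 0, 0, 0, 0, 0, 0, 0, 0, 1, 0, 0, 0, 0, 0, 2, 0, 0, 0, 0, 0, 3, 0, 0, 0, 0, 0, 3, 0, 0, 0], grip=60)

```text
time_s: 5.35
eef_pos: [0.4433, 0.3652, 0.1735]
eef_rot: [-0.002, 0.996, 0.089, 0.005]
wrist_force: [0.3, 0.4, 0.4]
opening: 0.701
grasp_force: 0.0
```

```bash
python3 st.py; python3 - <<'E'
from bench import ctrl
import cv2
c=ctrl.camera("scene");cv2.imwrite("pics/s1.png",c["pixels"][...,::-1])
E
```

```text
5.35 p [0.4433 0.3652 0.1735] q [0.4824 0.2298 1.6712 0.     1.2302 1.8752] 
xaxis [0.9842 0.177  0.0099] y [ 0.1771 -0.9842 -0.0031] z [ 0.0092  0.0048 -0.9999] F [0.2584 0.41   0.3861] T [-0.034  -0.0466  0.0154] g 0.0 0.7011169015992577
```

View pics/s1.png

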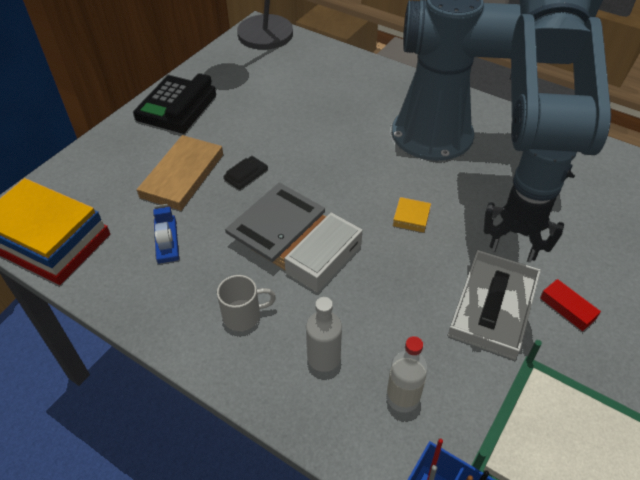

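The stapler now lies in the tray (scene pixel (494,298)), released. Next is the far side of the tablet, with a trial tilt to identify the wrist kinematics.

>>> move_arm(plan=[0, -1, 1, 0, 0, -0.1, 0.2, -2.2, 2, 0, 0, -0.2, 0.4, -3.4, 2.5, 0, 0, -0.24, 0.6, -4.6, 2.5, 0, 0, -0.24, 0.8, -5.8, 2.5, 0, 0, -0.24, 1, -7, 2.5, 0, 0, -0.24, 1.1, -8.2, 2.5, 0, 0, -0.24, 1.3, -9.4, 2.5, 0, 0, -0.24, 1.4, -10.6, 2.5, 0, 0, -0.24, 1.5, -11.8, 2.5, 0, 0, -0.24])

```text
time_s: 6.65
eef_pos: [0.5137, -0.2174, 0.291]
eef_rot: [-0.001, 1.0, -0.031, -0.001]
wrist_force: [0.6, 1.0, -0.0]
opening: 0.7
grasp_force: 0.0
```

```bash
python3 st.py
```

```text
6.65 p [ 0.5137 -0.2174  0.291 ] q [-0.6133  0.0995  1.5775  0.0002  1.4673  1.0198] 
xaxis [ 0.9981 -0.0623 -0.0022] y [-0.0624 -0.9981 -0.0016] z [-0.0021  0.0017 -1.    ] F [ 0.6378  1.0036 -0.0269] T [ 0.0173 -0.0837 -0.0513] g 0.0 0.700105236130881
```

>>> move_arm(plan=[0, -1, 0, 0.15, 0, 0, 0, -1.5, 0, 0.3, 0, 0, 0, -2, 0, 0.4, 0, 0, 0, -2, 0, 0.4, 0, 0])

```text
time_s: 7.15
eef_pos: [0.5127, -0.3184, 0.2885]
eef_rot: [-0.201, 0.979, -0.033, -0.008]
wrist_force: [-0.2, 0.6, -0.0]
opening: 0.705
grasp_force: 0.0
```

```bash
python3 st.py; cat >kin.py <<'E'
import json,numpy as np
from scipy.optimize import least_squares
from h import *
E3=lambda a,t:R.from_euler(a,t)
def fk(q,k,s4=1):
    h,l2,l3,t,L,e,f=k   # f: offset of the forearm normal to it
    r1=E3('z',q[0]); r2=r1*E3('y',q[1]); r3=r2*E3('y',q[2]); r4=r3*E3('z',s4*q[3]); r5=r4*E3('y',q[4]); r6=r5*E3('z',q[5]+np.pi/2)
    p=np.array([0,0,h])+r1.apply([e,L,0])+r2.apply([0,0,l2])+r3.apply([f,0,l3])+r6.apply([0,0,t])
    return p,r6
if __name__=="__main__":
    D=[json.loads(l) for l in open("log.jsonl")]
    D.append(dict(q=[-1.35933873e+00,1.81482117e-01,1.60787407e+00,-3.7e-05,1.35378929,-2.0634331e-01],eef_pos=[.23318676,-.52506933,.230482],eef_rot=[-7.76364582e-04,9.78258409e-01,2.07388239e-01,-2.00871658e-05]))
    for s in(1,-1):
        def res(k):
            o=[]
            for d in D:
                p,r=fk(d["q"],k,s); o+=list(p-d["eef_pos"])+list(.2*(r.inv()*rot(d["eef_rot"])).as_rotvec())
            return np.array(o+list(1e-3*(k-[.3,.4,.4,.25,.1,0,0])))
        s_=least_squares(res,[.3,.4,.4,.25,.1,0,0]); print(s,s_.cost,s_.x.round(4).tolist(),np.abs(res(s_.x)).max())
E
python3 kin.py
```

```text
7.15 p [ 0.5127 -0.3184  0.2885] q [-0.8876  0.3873  1.2857  0.2557  1.7842  0.7658] 
xaxis [ 0.9976 -0.0621 -0.0291] y [-0.0685 -0.9169 -0.3932] z [-0.0022  0.3942 -0.919 ] F [-0.2085  0.6151 -0.0287] T [-0.185  -0.0108  0.0141] g 0.0 0.7053240414116839
1 1.3561387135408914e-08 [0.3134, 0.4382, 0.5145, 0.3189, 0.1178, 0.0, 0.0855] 0.00011449914400746997
-1 0.006980395748522244 [0.0116, -0.0612, 0.4885, -0.2139, 0.1215, 0.0392, -0.1808] 0.07203981144548117
```

The model fits to 0.1 mm, so I can plan the flip and check its reach with IK.

```bash
cat >plan.py <<'E'
import numpy as np,json
from kin import *
K=[0.3134,0.4382,0.5145,0.3189,0.1178,0.0,0.0855]
LO=np.array([-2.99,-.89,.3,-1.14,0,-3.12]);HI=np.array([2.99,2.07,2.58,4.28,2.63,3.12])
BA=-0.061; BC=np.array([.531,-.006]); RB=E3('z',BA)
def b2w(x,y,z): return RB.apply([x,y,z])+[BC[0],BC[1],0]
def toolR(phi,flip=0,yaw=0): # phi: tilt from straight down towards +y (block)
    return RB*E3('z',yaw)*E3('x',phi)*R.from_matrix(np.diag([1.,-1,-1]))*E3('z',np.pi*flip)
def ik(p,r,q0):
    def f(q):
        a,b=fk(q,K); return np.r_[a-p,.3*(b.inv()*r).as_rotvec()]
    s=least_squares(f,np.clip(q0,LO+1e-3,HI-1e-3),bounds=(LO,HI)); return s.x,np.sqrt(2*s.cost)
# tablet in block frame: centre (y,z), turn th (0 start, pi end); grip point TCP is `dep` in from the gripped edge on the mid plane
def tcp(x,cy,cz,th,dep=.022):
    l=.07-dep; return b2w(x,cy-l*np.cos(th),cz+l*np.sin(th))
E
python3 - <<'E'
from plan import *
np.set_printoptions(precision=2,suppress=True)
q=np.array([-0.8876,0.3873,1.2857,0.2557,1.7842,0.7658])
W=[]
for flip in(0,1):
  for name,seq in(("up",[(.005,-.134,.047,t,t+12) for t in (0,)]+[(.005,None,None,t,t+12) for t in(20,40,60,80,90)]+[(.003,-.05,.15,100,112),(0,-.03,.14,120,132),(0,-.01,.12,140,152),(0,.004,.09,160,172),(0,.004,.075,168,180),(0,.004,.065,180,180),(0,.004,.065,180,185)]),):
    qq=q+np.array([0,0,0,0,0,np.pi*flip-(2*np.pi if flip and q[5]>0 else 0)])
    for x,cy,cz,th,ph in seq:
        t=np.radians(th)
        if cy is None: cy=-.062-.07*np.cos(t)+(.007*np.sin(t))*0; cz=.041+.07*np.sin(t)+.007*abs(np.cos(t))
        phi=np.pi/2-np.radians(ph)
        p=tcp(x,cy,cz,t); best=min((ik(p,toolR(phi,flip),qq+d) for d in(0*qq,np.array([0,0,0,.5,0,-.5]),np.array([0,0,0,-.5,0,.5]))),key=lambda s:s[1])
        qq=best[0]; wc=p-.3189*toolR(phi).apply([0,0,1])
        print(flip,th,ph,"p",p,"q",qq,"err %.4f"%best[1],"wrist",wc)
E
```

```text
0 0 12 p [ 0.52 -0.19  0.05] q [-0.95  1.06  1.26  0.75  2.    0.53] err 0.0000 wrist [ 0.51 -0.5   0.11]
0 20 32 p [ 0.53 -0.18  0.09] q [-0.9   0.76  1.44  0.62  1.77  0.58] err 0.0000 wrist [ 0.51 -0.45  0.26]
0 40 52 p [ 0.53 -0.16  0.12] q [-0.79  0.49  1.59  0.48  1.54  0.71] err 0.0000 wrist [ 0.51 -0.35  0.37]
0 60 72 p [ 0.53 -0.13  0.15] q [-0.62  0.28  1.71  0.27  1.34  0.93] err 0.0000 wrist [ 0.52 -0.23  0.45]
0 80 92 p [ 0.53 -0.09  0.16] q [-0.37  0.18  1.77 -0.04  1.19  1.28] err 0.0000 wrist [ 0.53 -0.08  0.48]
0 90 102 p [ 0.53 -0.07  0.16] q [-0.23  0.18  1.78 -0.23  1.16  1.49] err 0.0000 wrist [ 0.54 -0.    0.47]
0 100 112 p [ 0.53 -0.05  0.2 ] q [-0.09  0.17  1.74 -0.41  1.25  1.68] err 0.0000 wrist [0.54 0.07 0.49]
0 120 132 p [ 0.53 -0.01  0.18] q [ 0.15  0.34  1.7  -0.73  1.36  2.04] err 0.0000 wrist [0.54 0.2  0.42]
0 140 152 p [0.53 0.02 0.15] q [ 0.31  0.61  1.59 -0.96  1.55  2.29] err 0.0000 wrist [0.55 0.3  0.3 ]
0 160 172 p [0.53 0.04 0.11] q [ 0.39  0.92  1.44 -1.14  1.78  2.44] err 0.0000 wrist [0.55 0.36 0.15]
0 168 180 p [0.53 0.04 0.08] q [ 0.41  1
[... 937 characters left out ...]
0.2 ] q [-0.09  0.17  1.74 -0.41  1.25 -1.46] err 0.0000 wrist [0.54 0.07 0.49]
1 120 132 p [ 0.53 -0.01  0.18] q [ 0.15  0.34  1.7  -0.73  1.36 -1.1 ] err 0.0000 wrist [0.54 0.2  0.42]
1 140 152 p [0.53 0.02 0.15] q [ 0.31  0.61  1.59 -0.96  1.55 -0.85] err 0.0000 wrist [0.55 0.3  0.3 ]
1 160 172 p [0.53 0.04 0.11] q [ 0.39  0.92  1.44 -1.14  1.78 -0.7 ] err 0.0000 wrist [0.55 0.36 0.15]
1 168 180 p [0.53 0.04 0.08] q [ 0.41  1.04  1.36 -1.14  1.87 -0.66] err 0.0245 wrist [0.55 0.36 0.08]
1 180 180 p [0.53 0.05 0.07] q [ 0.41  1.08  1.34 -1.14  1.86 -0.65] err 0.0224 wrist [0.55 0.36 0.07]
1 180 185 p [0.53 0.05 0.07] q [ 0.41  1.12  1.31 -1.14  1.92 -0.63] err 0.0392 wrist [0.55 0.36 0.04]
```

```bash
cat >go.py <<'E'
import sys
from st import *
from plan import *
def show(wps):
    p0=np.array(o["eef_pos"]);r0=rot(o["eef_rot"]); q=np.array(o["q"])
    for x,y,z,ph,*yw in wps:
        p=b2w(x,y,z); r=toolR(np.pi/2-np.radians(ph),0,*yw); q,e=ik(p,r,q)
        print((x,y,z,ph),"->",((p-p0)/.05).round(2),(r*r0.inv()).as_rotvec().round(3),"q",q.round(2),"e%.3f"%e)
print("block frame",RB.inv().apply(np.array(o["eef_pos"])-[BC[0],BC[1],0]),"pitch",np.degrees(np.arctan2(-m[2,2],m[:,2]@RB.apply([0,1,0]))))
if __name__=="__main__": show(eval(sys.argv[1]))
E
python3 go.py "[(.017,-.3,.15,50),(.017,-.3,.15,12),(.017,-.28,.045,12),(.017,-.179,.045,12),(.017,-.175,.071,12)]"
```

```text
7.15 p [ 0.5127 -0.3184  0.2885] q [-0.8876  0.3873  1.2857  0.2557  1.7842  0.7658] 
xaxis [ 0.9976 -0.0621 -0.0291] y [-0.0685 -0.9169 -0.3932] z [-0.0022  0.3942 -0.919 ] F [-0.2085  0.6151 -0.0287] T [-0.185  -0.0108  0.0141] g 0.0 0.7053240414116839
block frame [ 0.0008 -0.313   0.2885] pitch 66.82803024626162
(0.017, -0.3, 0.15, 50) -> [ 0.34  0.24 -2.77] [ 0.292 -0.047 -0.003] q [-0.94  0.66  1.28  0.43  1.76  0.65] e0.000
(0.017, -0.3, 0.15, 12) -> [ 0.34  0.24 -2.77] [ 0.954 -0.086 -0.013] q [-1.03  1.04  1.02  0.78  2.23  0.69] e0.000
(0.017, -0.28, 0.045, 12) -> [ 0.36  0.64 -4.87] [ 0.954 -0.086 -0.013] q [-1.01  1.19  1.    0.73  2.13  0.6 ] e0.000
(0.017, -0.179, 0.045, 12) -> [ 0.49  2.65 -4.87] [ 0.954 -0.086 -0.013] q [-0.93  1.08  1.23  0.77  1.99  0.55] e0.000
(0.017, -0.175, 0.071, 12) -> [ 0.49  2.73 -4.35] [ 0.954 -0.086 -0.013] q [-0.93  1.03  1.26  0.78  2.01  0.57] e0.000
```

>>> move_arm(plan=[0.1, 0, -0.5, 0.15, -0.02, 0, 0.2, 0.1, -1, 0.3, -0.04, 0, 0.3, 0.2, -1.5, 0.45, -0.06, -0.005, 0.34, 0.24, -2, 0.6, -0.07, -0.01, 0.34, 0.24, -2.4, 0.75, -0.08, -0.01, 0.34, 0.24, -2.77, 0.9, -0.086, -0.013, 0.34, 0.24, -2.77, 0.954, -0.086, -0.013, 0.34, 0.24, -2.77, 0.954, -0.086, -0.013], grip=34)

```text
time_s: 8.15
eef_pos: [0.5316, -0.3028, 0.1539]
eef_rot: [-0.627, 0.778, -0.022, 0.022]
wrist_force: [-0.2, -0.0, 0.2]
opening: 0.396
grasp_force: 0.0
```

```bash
python3 go.py "[(.017,-.28,.09,12),(.017,-.27,.045,12),(.017,-.179,.045,12)]"
```

```text
8.15 p [ 0.5316 -0.3028  0.1539] q [-1.0235  1.0321  1.0262  0.7827  2.2245  0.6854] 
xaxis [ 0.9981 -0.0614  0.0059] y [-0.0073 -0.2124 -0.9772] z [ 0.0613  0.9753 -0.2124] F [-0.218  -0.0149  0.201 ] T [-0.4685  0.0489  0.0213] g 0.0 0.39559204966156164
block frame [ 0.0187 -0.2962  0.1539] pitch 12.263299380722625
(0.017, -0.28, 0.09, 12) -> [-0.01  0.33 -1.28] [0.005 0.006 0.   ] q [-1.01  1.11  1.03  0.75  2.16  0.63] e0.000
(0.017, -0.27, 0.045, 12) -> [-0.    0.53 -2.18] [0.005 0.006 0.   ] q [-1.01  1.18  1.02  0.74  2.12  0.59] e0.000
(0.017, -0.179, 0.045, 12) -> [ 0.11  2.34 -2.18] [0.005 0.006 0.   ] q [-0.93  1.08  1.23  0.77  1.99  0.55] e0.000
```

>>> move_arm(plan=[0, 0.2, -0.7, 0, 0, 0, 0, 0.4, -1.4, 0, 0, 0, 0, 0.5, -1.9, 0, 0, 0, 0, 0.5, -2.1, 0, 0, 0, 0, 0.5, -2.1, 0, 0, 0, 0, 0.5, -2.1, 0, 0, 0])

```text
time_s: 8.9
eef_pos: [0.5316, -0.2784, 0.05]
eef_rot: [-0.627, 0.779, -0.022, 0.022]
wrist_force: [-0.8, 5.9, -2.5]
opening: 0.393
grasp_force: 0.0
```

```bash
python3 go.py "[(.017,-.27,.045,12),(.017,-.179,.045,12)]"; python3 - <<'E'
from bench import ctrl
import cv2
c=ctrl.camera("scene");cv2.imwrite("pics/s2.png",cv2.resize(c["pixels"][100:300,140:400,::-1],None,fx=3,fy=3,interpolation=cv2.INTER_CUBIC))
E
```

```text
8.9 p [ 0.5316 -0.2784  0.05  ] q [-1.007   1.1649  1.0256  0.7356  2.1181  0.5862] 
xaxis [ 0.9981 -0.0614  0.0069] y [-0.0064 -0.2132 -0.977 ] z [ 0.0615  0.9751 -0.2132] F [-0.7623  5.8524 -2.4593] T [-0.1671  0.0631  0.1012] g 0.0 0.39307565674479117
block frame [ 0.0172 -0.2719  0.05  ] pitch 12.308764727804329
(0.017, -0.27, 0.045, 12) -> [-0.    0.04 -0.1 ] [0.006 0.007 0.   ] q [-1.01  1.18  1.02  0.74  2.12  0.59] e0.000
(0.017, -0.179, 0.045, 12) -> [ 0.11  1.85 -0.1 ] [0.006 0.007 0.   ] q [-0.93  1.08  1.23  0.77  1.99  0.55] e0.000
```

View pics/s2.png

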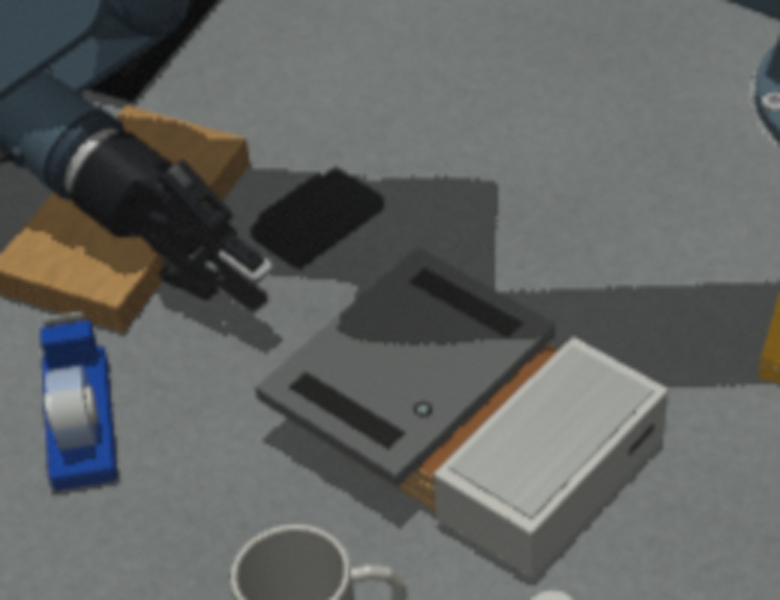

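The fingers are lined up with the overhanging edge. However, a brown board at (125,230) lies under the gripper body and there is about 6 N on the wrist, so I'll measure the board.

```bash
python3 st.py; python3 - <<'E'
import pickle
from h import *
np.set_printoptions(precision=4,suppress=True)
T=pickle.load(open("top.pkl","rb"));S=pickle.load(open("scene.pkl","rb"))
f=lambda a:np.array(a)/3+[140,100]
print("bottom corners z0",pix2w(S,f([(122,332),(0,300),(247,165)]),0).tolist())
print("scene top, z .02,.03",pix2w(S,f([(122,305),(247,140)]),.02).tolist(),pix2w(S,f([(122,305),(247,140)]),.03).tolist())
for z in(.02,.03):print("top",z,pix2w(T,[(484,222),(531,213),(552,301),(503,311)],z).tolist())
E
```

```text
8.95 p [ 0.5316 -0.2784  0.05  ] q [-1.007   1.165   1.0256  0.7356  2.118   0.5862] 
xaxis [ 0.9981 -0.0615  0.0069] y [-0.0064 -0.2132 -0.977 ] z [ 0.0615  0.9751 -0.2131] F [ 0.0835  6.0026 -2.1233] T [-0.1053  0.1041  0.0842] g 0.0 0.4002300984073937
bottom corners z0 [[0.5954148729143586, -0.3812499876500151, 0.0], [0.6234914810011889, -0.48993764885128693, 0.0], [0.3827348630351678, -0.4247087624759554, 0.0]]
scene top, z .02,.03 [[0.5851277149864427, -0.38581191158410105, 0.020000000000000018], [0.37343214715914297, -0.42915935353413576, 0.020000000000000018]] [[0.5914506461185847, -0.37785209625216704, 0.030000000000000027], [0.3817150124641653, -0.42079821599382133, 0.030000000000000027]]
top 0.02 [[0.599619940504405, -0.38087939843620483, 0.020000000000000018], [0.6216005116571572, -0.49780919951366454, 0.020000000000000018], [0.4044787783400697, -0.5428774023197644, 0.020000000000000018], [0.38045109663140686, -0.42226502795370385, 0.020000000000000018]]
top 0.03 [[0.5986976455993666, -0.37729582931484323, 0.030000000000000027], [0.6204787845425035, -0.4931647130741541, 0.030000000000000027], [0.4053270212835195, -0.5378240069758151, 0.030000000000000027], [0.3815173454502178, -0.41830596233210854, 0.030000000000000027]]
```

```bash
python3 go.py "[(.017,-.272,.05,20),(.017,-.27,.046,20),(.017,-.179,.046,20)]"
```

```text
8.95 p [ 0.5316 -0.2784  0.05  ] q [-1.007   1.165   1.0256  0.7356  2.118   0.5862] 
xaxis [ 0.9981 -0.0615  0.0069] y [-0.0064 -0.2132 -0.977 ] z [ 0.0615  0.9751 -0.2131] F [ 0.0835  6.0026 -2.1233] T [-0.1053  0.1041  0.0842] g 0.0 0.4002300984073937
block frame [ 0.0172 -0.2719  0.05  ] pitch 12.307029642242629
(0.017, -0.272, 0.05, 20) -> [-0. -0.  0.] [-0.134  0.015  0.   ] q [-1.    1.08  1.09  0.67  2.02  0.57] e0.000
(0.017, -0.27, 0.046, 20) -> [-0.    0.04 -0.08] [-0.134  0.015  0.   ] q [-1.    1.09  1.09  0.67  2.01  0.57] e0.000
(0.017, -0.179, 0.046, 20) -> [ 0.11  1.85 -0.08] [-0.134  0.015  0.   ] q [-0.92  0.99  1.29  0.71  1.89  0.55] e0.000
```

>>> move_arm(plan=[0, 0, 0.1, -0.07, 0.008, 0, 0, 0, 0.1, -0.134, 0.015, 0, 0, 0, 0, -0.134, 0.015, 0, 0, 0, 0, -0.134, 0.015, 0])

```text
time_s: 9.45
eef_pos: [0.5307, -0.2751, 0.0498]
eef_rot: [-0.576, 0.817, -0.024, 0.015]
wrist_force: [-3.5, 18.3, -3.0]
opening: 0.4
grasp_force: 0.0
```

```bash
python3 go.py "[(.017,-.25,.046,20),(.017,-.179,.046,20)]"
```

```text
9.45 p [ 0.5307 -0.2751  0.0498] q [-0.9948  1.0813  1.0926  0.6661  2.0204  0.5742] 
xaxis [ 0.9983 -0.0574 -0.003 ] y [-0.0222 -0.336  -0.9416] z [ 0.053   0.9401 -0.3367] F [-3.5305 18.2843 -3.0013] T [0.8948 0.3551 0.4035] g 0.0 0.4001971931192201
block frame [ 0.0161 -0.2686  0.0498] pitch 19.678653060976536
(0.017, -0.25, 0.046, 20) -> [ 0.04  0.37 -0.08] [-0.006 -0.003 -0.004] q [-0.98  1.06  1.14  0.67  1.99  0.57] e0.000
(0.017, -0.179, 0.046, 20) -> [ 0.13  1.79 -0.08] [-0.006 -0.003 -0.004] q [-0.92  0.99  1.29  0.71  1.89  0.55] e0.000
```

The force points forward: the lower knuckle is against the board's front side, so moving forward frees it.

>>> move_arm(plan=[0, 0.4, 0, 0, 0, 0, 0, 0.6, -0.05, 0, 0, 0, 0, 0.6, -0.08, 0, 0, 0])

```text
time_s: 9.82
eef_pos: [0.5317, -0.249, 0.0461]
eef_rot: [-0.573, 0.819, -0.025, 0.018]
wrist_force: [-0.2, 0.6, 0.3]
opening: 0.393
grasp_force: 0.0
```

```bash
python3 go.py "[(.017,-.179,.046,20)]"
```

```text
9.825 p [ 0.5317 -0.249   0.0461] q [-0.9758  1.0496  1.1619  0.6731  1.9725  0.5598] 
xaxis [ 0.9981 -0.0617  0.0012] y [-0.02   -0.3426 -0.9393] z [ 0.0584  0.9375 -0.3432] F [-0.2101  0.5793  0.2739] T [-0.4881 -0.0109  0.0273] g 0.0 0.3927949817942461
block frame [ 0.0155 -0.2425  0.0461] pitch 20.07142870544021
(0.017, -0.179, 0.046, 20) -> [ 0.11  1.27 -0.  ] [0.001 0.001 0.001] q [-0.92  0.99  1.29  0.71  1.89  0.55] e0.000
```

Free. Insert.

>>> move_arm(plan=[0.03, 0.4, 0, 0, 0, 0, 0.07, 0.8, 0, 0, 0, 0, 0.1, 1.1, 0, 0, 0, 0, 0.11, 1.27, 0, 0, 0, 0, 0.11, 1.27, 0, 0, 0, 0])

```text
time_s: 10.45
eef_pos: [0.5369, -0.1851, 0.0454]
eef_rot: [-0.573, 0.819, -0.025, 0.018]
wrist_force: [-0.9, -0.3, -0.3]
opening: 0.397
grasp_force: 0.0
```

```bash
python3 go.py "[(.017,-.17,.086,20)]"
```

```text
10.45 p [ 0.5369 -0.1851  0.0454] q [-0.9181  0.9867  1.2952  0.7058  1.891   0.5499] 
xaxis [ 0.9981 -0.0616  0.0004] y [-0.0207 -0.3413 -0.9397] z [ 0.058   0.9379 -0.3419] F [-0.8975 -0.3185 -0.3391] T [-0.4419  0.0331 -0.0051] g 0.0 0.39702458992491335
block frame [ 0.0168 -0.1784  0.0454] pitch 19.99359216044897
(0.017, -0.17, 0.086, 20) -> [0.01 0.17 0.81] [-0.     0.     0.001] q [-0.91  0.91  1.34  0.72  1.92  0.58] e0.000
```

>>> move_arm(plan=[0, 0.03, 0.2, 0, 0, 0, 0, 0.06, 0.4, 0, 0, 0, 0, 0.12, 0.6, 0, 0, 0, 0, 0.17, 0.8, 0, 0, 0, 0, 0.17, 0.8, 0, 0, 0])

```text
time_s: 11.08
eef_pos: [0.5371, -0.1768, 0.0863]
eef_rot: [-0.573, 0.819, -0.025, 0.018]
wrist_force: [1.1, -2.0, -1.8]
opening: 0.401
grasp_force: 1.4
```

>>> move_arm(plan=[0, 0, 0, 0, 0, 0, 0, 0, 0, 0, 0, 0, 0, 0, 0, 0, 0, 0], grip=0)

```text
time_s: 11.45
eef_pos: [0.5368, -0.1766, 0.0854]
eef_rot: [-0.574, 0.818, -0.025, 0.018]
wrist_force: [-0.3, -1.3, 0.7]
opening: 0.146
grasp_force: 60.9
```

```bash
python3 go.py "[(.017,-.17,.086,20)]";  python3 - <<'E'
from bench import ctrl
import cv2
c=ctrl.camera("scene");cv2.imwrite("pics/s3.png",cv2.resize(c["pixels"][100:300,140:400,::-1],None,fx=3,fy=3,interpolation=cv2.INTER_CUBIC))
E
```

```text
11.45 p [ 0.5368 -0.1766  0.0854] q [-0.911   0.9092  1.3375  0.7207  1.915   0.5793] 
xaxis [ 0.9981 -0.062   0.0002] y [-0.0209 -0.34   -0.9402] z [ 0.0583  0.9384 -0.3407] F [-0.2826 -1.301   0.6945] T [-0.1845  0.0177 -0.0899] g 60.93945264816284 0.14623943678464527
block frame [ 0.0162 -0.17    0.0854] pitch 19.917781111460712
(0.017, -0.17, 0.086, 20) -> [ 0.02 -0.    0.01] [-0.001  0.     0.001] q [-0.91  0.91  1.34  0.72  1.92  0.58] e0.000
```

View pics/s3.png

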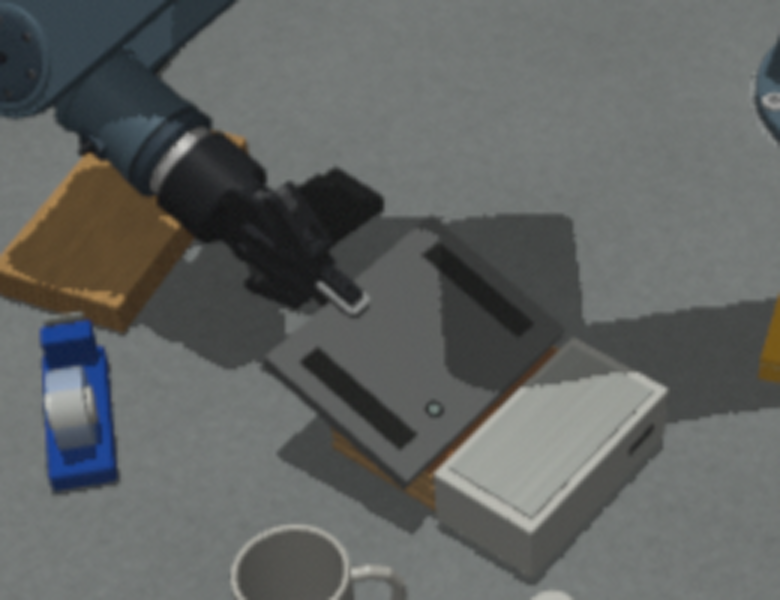

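Tablet is gripped and tilted about 20°, its +y edge running from (407,475) to (567,333). I'll measure where that edge is.

```bash
python3 - <<'E'
import pickle
from h import *
from plan import *
np.set_printoptions(precision=4,suppress=True)
S=pickle.load(open("scene.pkl","rb"))
f=lambda a:(np.array(a)+.5)/3-.5+[140,100]
A=f([(406,474),(567,333)]) # +y top edge
B=f([(265,358),(425,228)])
for uv,z in((A,.053),(B,.053+.14*np.sin(np.radians(20)))):
    w=pix2w(S,uv,z); print(z,RB.inv().apply(w-[BC[0],BC[1],0]))
E
```

```text
0.053 [[ 0.0936 -0.063   0.053 ]
 [-0.0883 -0.0527  0.053 ]]
0.10088282006559363 [[ 0.0997 -0.1877  0.1009]
 [-0.0758 -0.1807  0.1009]]
```

```bash
cat >>go.py <<'E'
def A(th): t=np.radians(th); return (.0165,-.063+.007*np.sin(t)-.116*np.cos(t),.0415+.007*np.cos(t)+.116*np.sin(t),th)
def C(th,cy,cz,x=.012): t=np.radians(th); return (x,cy-.046*np.cos(t),cz+.046*np.sin(t),th)
E
python3 - <<'E' | cut -c1-150
from go import *
show([A(t) for t in(28,36,44,52,60,68,76,84,90)])
E
```

```text
11.5 p [ 0.5368 -0.1766  0.0854] q [-0.911   0.9092  1.3375  0.7207  1.9149  0.5792] 
xaxis [ 0.9981 -0.0619  0.0002] y [-0.0209 -0.3401 -0.9401] z [ 0.0583  0.9383 -0.3408] F [-0.1436 -1.6194  1.0256] T [-0.161   0.0553 -0.1487] g 60.9
block frame [ 0.0162 -0.1699  0.0854] pitch 19.923450075547205
(0.0165, np.float64(-0.16213561983213431), np.float64(0.10213933443317583), 28) -> [0.02 0.16 0.33] [-0.141  0.009  0.001] q [-0.88  0.79  1.41  0.67 
(0.0165, np.float64(-0.1527314745814466), np.float64(0.11534620822655153), 36) -> [0.03 0.34 0.6 ] [-0.28   0.017  0.001] q [-0.85  0.67  1.47  0.62  
(0.0165, np.float64(-0.14158080824607056), np.float64(0.12711574957561425), 44) -> [0.04 0.57 0.83] [-0.419  0.026  0.001] q [-0.81  0.57  1.54  0.56 
(0.0165, np.float64(-0.1289006558625293), np.float64(0.13721887774565938), 52) -> [0.06 0.82 1.04] [-0.559  0.035  0.001] q [-0.75  0.47  1.59  0.49  
(0.0165, np.float64(-0.11493782217350895), np.float64(0.14545894683899488), 60) -> [0.07 1.1  1.2 ] [-0.698  0.043  0.001] q [-0.68  0.38  1.64  0.42 
(0.0165, np.float64(-0.09996407785427827), np.float64(0.15167557328365872), 68) -> [0.09 1.4  1.33] [-0.837  0.052  0.001] q [-0.6   0.3   1.68  0.33 
(0.0165, np.float64(-0.08427086980562948), np.float64(0.1557477575172133), 76) -> [0.11 1.71 1.41] [-0.977  0.06   0.001] q [-0.51  0.25  1.71  0.23  
(0.0165, np.float64(-0.06816364847146988), np.float64(0.15759623910559328), 84) -> [0.13 2.03 1.44] [-1.116  0.069  0.001] q [-0.41  0.21  1.73  0.1  
(0.0165, np.float64(-0.05600000000000001), np.float64(0.1575), 90) -> [0.14 2.27 1.44] [-1.221  0.075  0.001] q [-0.33  0.2   1.74 -0.    1.2   1.3 ]
```

>>> move_arm(plan=[0.02, 0.16, 0.33, -0.141, 0.009, 0, 0.03, 0.34, 0.6, -0.28, 0.017, 0, 0.04, 0.57, 0.83, -0.419, 0.026, 0, 0.06, 0.82, 1.04, -0.559, 0.035, 0, 0.07, 1.1, 1.2, -0.698, 0.043, 0])

```text
time_s: 12.12
eef_pos: [0.5404, -0.1215, 0.1462]
eef_rot: [-0.256, 0.966, -0.03, 0.009]
wrist_force: [-0.2, 1.0, -4.1]
opening: 0.15
grasp_force: 60.2
```

```bash
python3 - <<'E' | cut -c1-190
from go import *
show([A(t) for t in(60,68,76,84,90)])
E
```

```text
12.125 p [ 0.5404 -0.1215  0.1462] q [-0.6825  0.3731  1.6419  0.4185  1.4565  0.8315] 
xaxis [ 0.9981 -0.062   0.0014] y [-0.0532 -0.867  -0.4954] z [ 0.0319  0.4944 -0.8687] F [-0.1995  1.0421 -4.09  ] T [-0.1134  0.2877  0.0145] g 60.226532220840454 0.14967194896390615
block frame [ 0.0164 -0.1148  0.1462] pitch 60.30413662442719
(0.0165, np.float64(-0.11493782217350895), np.float64(0.14545894683899488), 60) -> [ 0.   -0.   -0.01] [0.005 0.001 0.001] q [-0.68  0.38  1.64  0.42  1.46  0.83] e0.000
(0.0165, np.float64(-0.09996407785427827), np.float64(0.15167557328365872), 68) -> [0.02 0.3  0.11] [-0.134  0.01   0.001] q [-0.6   0.3   1.68  0.33  1.38  0.93] e0.000
(0.0165, np.float64(-0.08427086980562948), np.float64(0.1557477575172133), 76) -> [0.04 0.61 0.19] [-0.273  0.018  0.001] q [-0.51  0.25  1.71  0.23  1.3   1.04] e0.000
(0.0165, np.float64(-0.06816364847146988), np.float64(0.15759623910559328), 84) -> [0.06 0.93 0.23] [-0.413  0.027  0.001] q [-0.41  0.21  1.73  0.1   1.24  1.18] e0.000
(0.0165, np.float64(-0.05600000000000001), np.float64(0.1575), 90) -> [0.07 1.17 0.23] [-0.517  0.033  0.001] q [-0.33  0.2   1.74 -0.    1.2   1.3 ] e0.000
```

>>> move_arm(plan=[0.02, 0.3, 0.11, -0.134, 0.01, 0, 0.04, 0.61, 0.19, -0.273, 0.018, 0, 0.06, 0.93, 0.23, -0.413, 0.027, 0, 0.07, 1.17, 0.23, -0.517, 0.033, 0, 0.07, 1.17, 0.23, -0.517, 0.033, 0, 0.07, 1.17, 0.23, -0.517, 0.033, 0])

```text
time_s: 12.88
eef_pos: [0.5449, -0.062, 0.1589]
eef_rot: [-0.003, 1.0, -0.03, 0.001]
wrist_force: [-0.5, 2.6, 13.0]
opening: 0.146
grasp_force: 62.3
```

```bash
python3 - <<'E' | cut -c1-190
from go import *
show([C(90,-.057,.13),C(90,-.057,.155),C(98,-.056,.153),C(106,-.053,.148),C(114,-.048,.143),C(122,-.041,.137),C(130,-.033,.13),C(138,-.025,.124)])
import cv2
c=ctrl.camera("scene");cv2.imwrite("pics/s4.png",cv2.resize(c["pixels"][100:300,140:400,::-1],None,fx=3,fy=3,interpolation=cv2.INTER_CUBIC))
E
```

```text
12.875 p [ 0.5449 -0.062   0.1589] q [-0.3331  0.1977  1.7421  0.006   1.2014  1.2947] 
xaxis [ 0.9982 -0.0591  0.002 ] y [-0.0591 -0.9982 -0.0053] z [ 0.0023  0.0052 -1.    ] F [-0.4671  2.6053 12.9785] T [0.7339 0.3761 0.2399] g 62.32507824897766 0.14618548209081975
block frame [ 0.0173 -0.0551  0.1589] pitch 89.69705976906704
(0.012, np.float64(-0.057), np.float64(0.176), 90) -> [-0.11 -0.03  0.34] [-0.005  0.002 -0.002] q [-0.34  0.17  1.74 -0.    1.23  1.3 ] e0.000
(0.012, np.float64(-0.057), np.float64(0.201), 90) -> [-0.11 -0.03  0.84] [-0.005  0.002 -0.002] q [-0.34  0.14  1.72 -0.    1.28  1.3 ] e0.000
(0.012, np.float64(-0.049598037355836996), np.float64(0.19855233116211224), 98) -> [-0.1   0.12  0.79] [-0.145  0.011 -0.002] q [-0.24  0.14  1.72 -0.14  1.25  1.44] e0.000
(0.012, np.float64(-0.040320681632418046), np.float64(0.19221803801316267), 106) -> [-0.09  0.3   0.67] [-0.284  0.019 -0.002] q [-0.14  0.17  1.73 -0.3   1.23  1.59] e0.000
(0.012, np.float64(-0.02929011441851319), np.float64(0.18502309105155962), 114) -> [-0.07  0.52  0.52] [-0.423  0.027 -0.002] q [-0.04  0.22  1.72 -0.44  1.24  1.74] e0.000
(0.012, np.float64(-0.016623713845272583), np.float64(0.17601021242319562), 122) -> [-0.06  0.77  0.34] [-0.563  0.036 -0.002] q [ 0.05  0.29  1.7  -0.58  1.28  1.89] e0.000
(0.012, np.float64(-0.0034317699544191907), np.float64(0.165238044383473), 130) -> [-0.04  1.04  0.13] [-0.702  0.044 -0.002] q [ 0.14  0.37  1.68 -0.71  1.33  2.03] e0.000
(0.012, np.float64(0.00918466197196012), np.float64(0.15478000789250748), 138) -> [-0.03  1.29 -0.08] [-0.841  0.052 -0.003] q [ 0.21  0.47  1.64 -0.81  1.4   2.14] e0.000
```

View pics/s4.png

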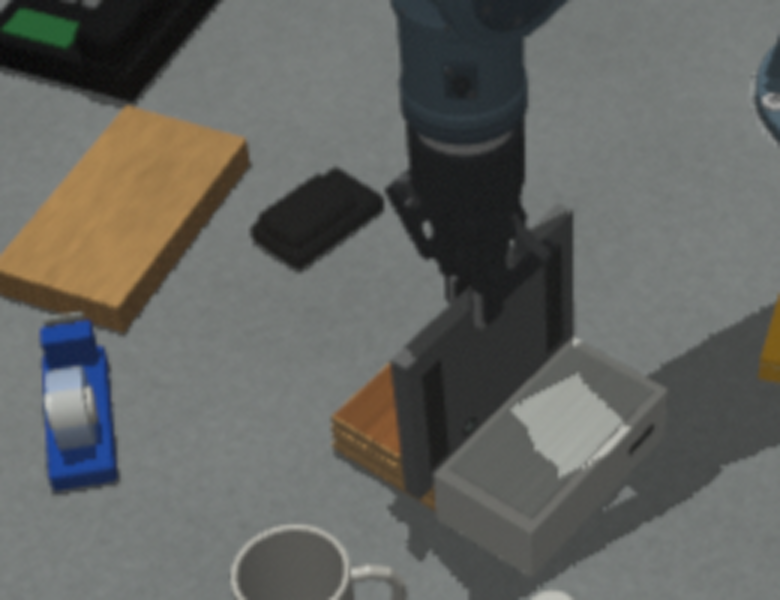

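Tablet stands on its edge at the wall (near corners (397,352) and (415,495)), slightly yawed. Now lift and carry over.

>>> move_arm(plan=[-0.05, -0.04, 0.34, 0, 0, 0, -0.11, -0.03, 0.84, -0.01, 0, 0, -0.1, 0.12, 0.79, -0.145, 0.011, -0.002, -0.09, 0.3, 0.67, -0.284, 0.019, -0.002, -0.07, 0.52, 0.52, -0.423, 0.027, -0.002, -0.06, 0.77, 0.34, -0.563, 0.036, -0.002, -0.04, 1.04, 0.13, -0.702, 0.044, -0.002, -0.03, 1.29, -0.08, -0.841, 0.052, -0.003])

```text
time_s: 13.92
eef_pos: [0.5418, 0.002, 0.1523]
eef_rot: [0.408, 0.912, -0.03, -0.013]
wrist_force: [0.7, -0.8, -6.6]
opening: 0.151
grasp_force: 60.1
```

```bash
python3 - <<'E' | cut -c1-190
from go import *
y=.03
show([(*C(146,-.015,.118),.01),(*C(154,-.005,.11),.02),(*C(160,0,.104),y),(*C(165,.004,.1),y),(*C(165,.004,.092),y)])
E
```

```text
13.925 p [0.5418 0.002  0.1523] q [ 0.2098  0.4702  1.6436 -0.8154  1.3984  2.1519] 
xaxis [ 0.9978 -0.0655  0.0008] y [-0.0443 -0.6654  0.7452] z [-0.0483 -0.7436 -0.6669] F [ 0.6667 -0.8151 -6.5756] T [ 1.3379 -0.1198 -0.0631] g 60.09947597980499 0.15068113016415163
block frame [0.0103 0.0086 0.1523] pitch 138.17265725548236
(0.012, np.float64(0.023135728337531913), np.float64(0.14372287355965435), 146) -> [ 0.05  0.29 -0.17] [-0.136  0.009  0.015] q [ 0.28  0.57  1.6  -0.91  1.48  2.24] e0.000
(0.012, np.float64(0.03634452612976168), np.float64(0.13016507275229755), 154) -> [ 0.07  0.55 -0.44] [-0.276  0.015  0.024] q [ 0.33  0.68  1.55 -0.99  1.56  2.32] e0.000
(0.012, np.float64(0.04322586055615178), np.float64(0.11973292659298077), 160) -> [ 0.08  0.69 -0.65] [-0.38   0.019  0.034] q [ 0.36  0.77  1.52 -1.05  1.62  2.36] e0.000
(0.012, np.float64(0.04843258800929713), np.float64(0.11190567607471597), 165) -> [ 0.08  0.79 -0.81] [-0.468  0.023  0.034] q [ 0.38  0.84  1.48 -1.1   1.68  2.4 ] e0.000
(0.012, np.float64(0.04843258800929713), np.float64(0.10390567607471596), 165) -> [ 0.08  0.79 -0.97] [-0.468  0.023  0.034] q [ 0.38  0.85  1.47 -1.1   1.67  2.41] e0.000
```

>>> move_arm(plan=[0.05, 0.29, -0.17, -0.136, 0.009, 0.015, 0.07, 0.55, -0.44, -0.276, 0.015, 0.024, 0.08, 0.69, -0.65, -0.38, 0.019, 0.034, 0.08, 0.79, -0.81, -0.468, 0.023, 0.034, 0.08, 0.79, -0.97, -0.468, 0.023, 0.034, 0.08, 0.79, -0.97, -0.468, 0.023, 0.034])

```text
time_s: 14.68
eef_pos: [0.5461, 0.0403, 0.1035]
eef_rot: [0.607, 0.795, -0.012, -0.01]
wrist_force: [-0.7, 0.5, -5.7]
opening: 0.148
grasp_force: 60.7
```

```bash
python3 - <<'E' | cut -c1-190
from go import *
y=.03
show([(*C(165,.004,.085),y),(*C(165,.004,.08),y),(*C(165,.004,.077),y)])
import cv2
c=ctrl.camera("scene");cv2.imwrite("pics/s5.png",cv2.resize(c["pixels"][120:340,200:460,::-1],None,fx=2.7,fy=2.7,interpolation=cv2.INTER_CUBIC))
E
```

```text
14.675 p [0.5461 0.0403 0.1035] q [ 0.3786  0.8501  1.4767 -1.0955  1.6701  2.405 ] 
xaxis [ 0.9995 -0.031  -0.0015] y [-0.0067 -0.2632  0.9647] z [-0.0303 -0.9642 -0.2633] F [-0.7403  0.487  -5.6505] T [ 1.6783 -0.1002 -0.0319] g 60.66352665424347 0.14795308829819764
block frame [0.0122 0.0472 0.1035] pitch 164.7289168664742
(0.012, np.float64(0.04843258800929713), np.float64(0.09690567607471598), 165) -> [-0.    0.03 -0.13] [-0.005 -0.001 -0.   ] q [ 0.38  0.87  1.47 -1.1   1.67  2.42] e0.000
(0.012, np.float64(0.04843258800929713), np.float64(0.09190567607471598), 165) -> [-0.    0.03 -0.23] [-0.005 -0.001 -0.   ] q [ 0.38  0.87  1.47 -1.1   1.67  2.42] e0.000
(0.012, np.float64(0.04843258800929713), np.float64(0.08890567607471597), 165) -> [-0.    0.03 -0.29] [-0.005 -0.001 -0.   ] q [ 0.38  0.88  1.47 -1.1   1.67  2.42] e0.000
```

View pics/s5.png

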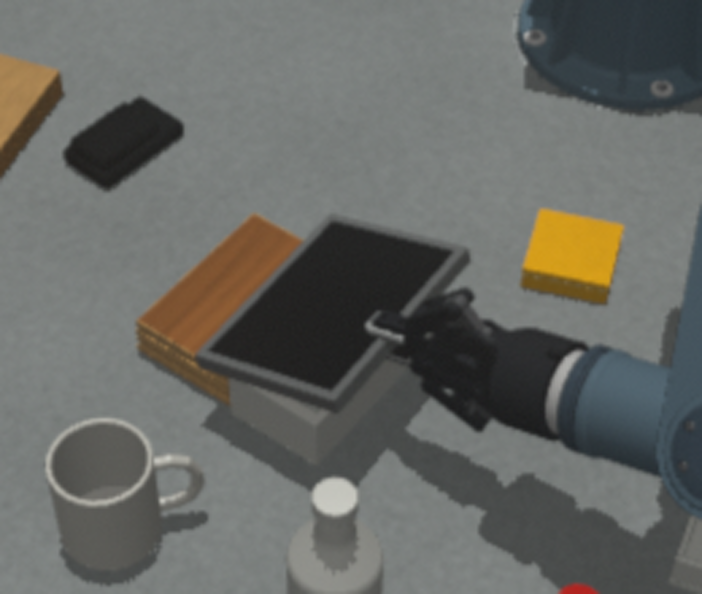

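Tablet hangs screen-up over the block, tilted 15°, with corners at about (335,215), (468,253), (333,402) and (200,358). I'll check its centring.

```bash
python3 - <<'E'
import pickle
from plan import *
np.set_printoptions(precision=4,suppress=True)
S=pickle.load(open("scene.pkl","rb"))
P=[]
for (u,v),z in(((335,215),.081),((468,253),.117),((333,404),.117),((200,358),.081)):
    w=pix2w(S,[((u+.5)/2.7-.5+200,(v+.5)/2.7-.5+120)],z)[0]; P.append(RB.inv().apply(w-[BC[0],BC[1],0]))
P=np.array(P);print(P,P.mean(0),np.degrees(np.arctan2(*(P[3]-P[0])[[1,0]])),np.degrees(np.arctan2(*(P[2]-P[1])[[1,0]])))
E
```

```text
[[-0.089  -0.0674  0.081 ]
 [-0.0907  0.0641  0.117 ]
 [ 0.0965  0.069   0.117 ]
 [ 0.1003 -0.0589  0.081 ]] [0.0043 0.0017 0.099 ] 2.5892058505269717 1.5003258819483325
```

>>> move_arm(plan=[0, 0.08, -0.12, 0, 0, 0, 0, 0.08, -0.2, 0, 0, -0.015, 0, 0.08, -0.26, 0, 0, -0.02, 0, 0.08, -0.28, 0, 0, -0.02, 0, 0.08, -0.28, 0, 0, -0.02])

```text
time_s: 15.35
eef_pos: [0.5465, 0.0446, 0.0906]
eef_rot: [0.608, 0.794, -0.02, -0.015]
wrist_force: [0.5, -0.9, -4.5]
opening: 0.149
grasp_force: 60.4
```

```bash
python3 go.py "[(.012,.05,.085,165)]"
```

```text
15.35 p [0.5465 0.0446 0.0906] q [ 0.3812  0.8855  1.4471 -1.0815  1.6831  2.419 ] 
xaxis [ 0.9987 -0.05    0.0003] y [-0.0133 -0.2603  0.9654] z [-0.0482 -0.9642 -0.2607] F [ 0.4664 -0.902  -4.5387] T [ 1.2029 -0.2442  0.0835] g 60.35777270793915 0.14927070603380377
block frame [0.0124 0.0515 0.0906] pitch 164.89030972905752
(0.012, 0.05, 0.085, 165) -> [-0.01 -0.03 -0.11] [-0.002  0.    -0.011] q [ 0.38  0.9   1.44 -1.08  1.69  2.43] e0.000
```

```bash
python3 go.py "[(.012,.0515,.0865,167.5,.012),(.012,.0515,.0825,170,.012)]"
```

```text
15.35 p [0.5465 0.0446 0.0906] q [ 0.3812  0.8855  1.4471 -1.0815  1.6831  2.419 ] 
xaxis [ 0.9987 -0.05    0.0003] y [-0.0133 -0.2603  0.9654] z [-0.0482 -0.9642 -0.2607] F [ 0.4664 -0.902  -4.5387] T [ 1.2029 -0.2442  0.0835] g 60.35777270793915 0.14927070603380377
block frame [0.0124 0.0515 0.0906] pitch 164.89030972905752
(0.012, 0.0515, 0.0865, 167.5) -> [-0.01  0.   -0.08] [-0.045  0.003  0.001] q [ 0.39  0.92  1.43 -1.11  1.71  2.43] e0.000
(0.012, 0.0515, 0.0825, 170) -> [-0.01  0.   -0.16] [-0.089  0.005  0.001] q [ 0.39  0.96  1.41 -1.13  1.74  2.45] e0.000
```

>>> move_arm(plan=[0, 0, -0.08, -0.045, 0.003, 0, 0, 0, -0.16, -0.085, 0.005, 0, 0, 0, -0.16, -0.085, 0.005, 0])

```text
time_s: 15.72
eef_pos: [0.546, 0.0446, 0.0816]
eef_rot: [0.642, 0.766, -0.018, -0.017]
wrist_force: [-0.5, -2.0, -1.6]
opening: 0.148
grasp_force: 60.3
```

```bash
python3 go.py "[(.012,.0515,.075,170,.012)]"
```

```text
15.725 p [0.546  0.0446 0.0816] q [ 0.39    0.9572  1.413  -1.1283  1.7389  2.4448] 
xaxis [ 0.9988 -0.0494 -0.0025] y [-0.0061 -0.1743  0.9847] z [-0.049  -0.9835 -0.1743] F [-0.5417 -1.9985 -1.5778] T [ 0.5981 -0.3095  0.0108] g 60.257227420806885 0.14807479317138358
block frame [0.0119 0.0514 0.0816] pitch 169.9589196544339
(0.012, 0.0515, 0.075, 170) -> [ 0.    0.   -0.13] [-0.001 -0.002  0.   ] q [ 0.39  0.97  1.41 -1.13  1.74  2.45] e0.000
```

>>> move_arm(plan=[0, 0, -0.02, 0, 0, 0, 0, 0, -0.06, 0, 0, 0, 0, 0, -0.1, 0, 0, 0], grip=15)

```text
time_s: 16.1
eef_pos: [0.5466, 0.045, 0.0776]
eef_rot: [0.641, 0.767, -0.019, -0.016]
wrist_force: [0.2, 2.1, -0.8]
opening: 0.178
grasp_force: 1.1
```

>>> move_arm(plan=[0, 0, -0.05, 0, 0, 0, 0, 0, -0.1, 0, 0, 0, 0, 0, -0.15, 0, 0, 0, 0, 0, -0.2, 0, 0, 0, 0, 0, -0.24, 0, 0, 0, 0, 0, -0.26, 0, 0, 0], grip=20)

```text
time_s: 16.85
eef_pos: [0.5463, 0.0448, 0.0642]
eef_rot: [0.641, 0.767, -0.019, -0.016]
wrist_force: [0.4, 0.3, -0.4]
opening: 0.236
grasp_force: 0.5
```

```bash
python3 go.py "[(.012,.0515,.063,170,.012)]"; python3 - <<'E'
from bench import ctrl
import cv2
c=ctrl.camera("scene");cv2.imwrite("pics/s6.png",cv2.resize(c["pixels"][170:310,230:400,::-1],None,fx=4,fy=4,interpolation=cv2.INTER_CUBIC))
E
```

```text
16.85 p [0.5463 0.0448 0.0642] q [ 0.3896  0.9884  1.3988 -1.1233  1.7286  2.4624] 
xaxis [ 0.9987 -0.05   -0.0009] y [-0.008 -0.178  0.984] z [-0.0494 -0.9828 -0.1781] F [ 0.4333  0.2745 -0.3733] T [ 0.6043 -0.0232 -0.0163] g 0.46265628829132766 0.23573317078007702
block frame [0.0122 0.0516 0.0642] pitch 169.73817065170346
(0.012, 0.0515, 0.063, 170) -> [-0.   -0.   -0.02] [-0.005 -0.001  0.001] q [ 0.39  0.99  1.4  -1.13  1.73  2.47] e0.000
```

View pics/s6.png

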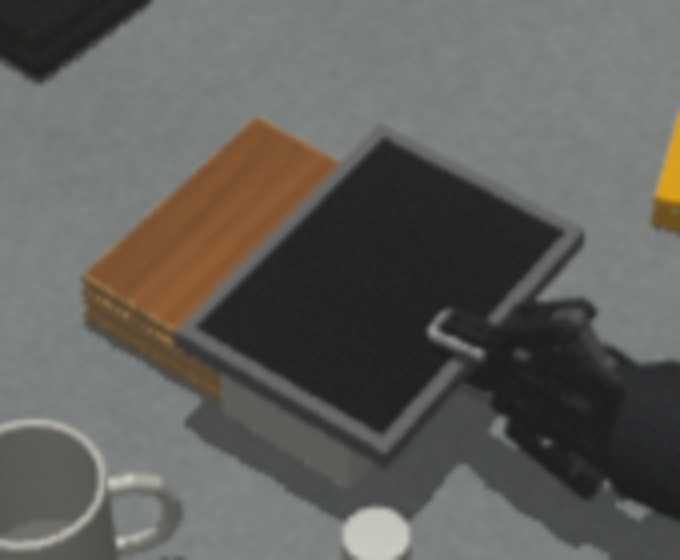

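Tablet is down almost flat on the block. Top face corners: (383,125), (582,232), (385,448), (180,332). I'll open further so it settles.

>>> move_arm(plan=[0, 0, -0.03, 0, 0, 0, 0, 0, -0.03, 0, 0, 0, 0, 0, -0.03, 0, 0, 0], grip=24)

```text
time_s: 17.27
eef_pos: [0.5464, 0.0446, 0.063]
eef_rot: [0.641, 0.767, -0.019, -0.016]
wrist_force: [-0.3, 0.6, -0.8]
opening: 0.282
grasp_force: 0.0
```

>>> move_arm(plan=[0, 0, 0, 0, 0, 0, 0, 0, 0, 0, 0, 0, 0, 0, 0, 0, 0, 0], grip=34)

```text
time_s: 17.65
eef_pos: [0.5464, 0.0448, 0.0629]
eef_rot: [0.641, 0.767, -0.019, -0.016]
wrist_force: [0.0, 0.1, -0.8]
opening: 0.399
grasp_force: 0.0
```

```bash
python3 go.py "[(.012,.1,.064,170,.012)]"; python3 - <<'E'
import pickle
from plan import *
from bench import ctrl
np.set_printoptions(precision=4,suppress=True)
S=ctrl.camera("scene")
P=[]
for u,v in((383,125),(582,232),(385,452),(180,332)):
    w=pix2w(S,[((u+.5)/4-.5+230,(v+.5)/4-.5+170)],.072)[0]; P.append(RB.inv().apply(w-[BC[0],BC[1],0]))
P=np.array(P);print(P,P.mean(0))
E
```

```text
17.65 p [0.5464 0.0448 0.0629] q [ 0.3896  0.9908  1.3977 -1.1231  1.7279  2.4637] 
xaxis [ 0.9987 -0.05   -0.0008] y [-0.0081 -0.178   0.984 ] z [-0.0493 -0.9828 -0.1782] F [ 0.0096  0.1021 -0.7609] T [ 0.5026 -0.0208 -0.0365] g 0.0 0.3990735395205201
block frame [0.0122 0.0516 0.0629] pitch 169.73350803051267
(0.012, 0.1, 0.064, 170) -> [0.05 0.97 0.02] [-0.005 -0.001  0.001] q [ 0.45  1.03  1.31 -1.09  1.79  2.44] e0.000
[[-0.0942 -0.0667  0.072 ]
 [-0.0941  0.0707  0.072 ]
 [ 0.0927  0.0736  0.072 ]
 [ 0.0945 -0.0619  0.072 ]] [-0.0003  0.004   0.072 ]
```

>>> move_arm(plan=[0, 0.3, 0, 0, 0, 0, 0, 0.6, 0, 0, 0, 0, 0, 0.9, 0.05, 0, 0, 0, 0, 1, 0.5, 0, 0, 0, 0, 1, 1.3, 0, 0, 0, 0, 1, 2.1, 0, 0, 0, 0, 1, 2.5, 0, 0, 0, 0, 1, 2.5, 0, 0, 0])

```text
time_s: 18.7
eef_pos: [0.547, 0.0951, 0.1897]
eef_rot: [0.64, 0.768, -0.02, -0.015]
wrist_force: [0.4, 0.9, -1.0]
opening: 0.398
grasp_force: 0.0
```

```bash
python3 st.py; python3 - <<'E'
from bench import ctrl
import cv2
c=ctrl.camera("scene");cv2.imwrite("pics/s7.png",c["pixels"][...,::-1])
E
```

```text
18.7 p [0.547  0.0951 0.1897] q [ 0.4578  0.8075  1.385  -1.112   1.8582  2.3098] 
xaxis [ 0.9988 -0.0499  0.0026] y [-0.0116 -0.1798  0.9836] z [-0.0486 -0.9824 -0.1801] F [ 0.4222  0.869  -0.9777] T [ 0.4572  0.0092 -0.0214] g 0.0 0.3984719146601367
```

View pics/s7.png

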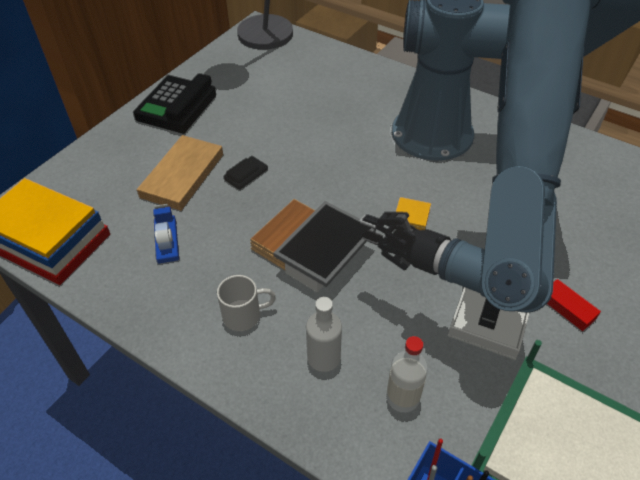

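The tablet lies flat, screen up, on the block at (324,243). The stapler is in the tray at (490,312), nothing else has moved, and the gripper is clear.

```bash
python3 -c "
from bench import ctrl
print(ctrl.hand_in())"
```

```text
the job is handed in; nothing more can be done
None
```

The job is handed in, with no verdict shown: the stapler is in the tray, and the tablet lies flat, screen up, on the block, measured about 4 mm off centre and turned about 1°.

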